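Nip up the clamp on the brass blank until its ratchet knob slips

TASK

The brass blank is about to be hammered, so tighten its bench clamp: turn the black ratchet knob above the brass (yellow) disc clockwise until the clamp is fully home and the knob then slips round on its ratchet by at least one click, and let go without loosening it. Leave the knob of the clamp with the silver-coloured disc as it is.

Things in the scene. Friction and masses are not known exactly. Their poses are not given: they have to be found in the camera images.
- brass_grip (a point): Grip point of the black knob over the brass disc (86 mm wide), on the knob's upright axis, 126 mm above the table. Its handle is an upright flat bar 46 mm long (point's x), 14 mm thick (y), 103 to 139 mm above the table; pinch it across y. It turns with the knob; white mark on top at the -x end. All else of the fixed blue clamp (130 x 100 mm foot) is below 103 mm. Two clamps, alike but for the disc.
- brass_screw (a joint): Turn of the screw under that knob, rad, growing clockwise seen from above (tightening); starts at 0.3 to 0.65, stops hard at 0.9, where the foot presses on the disc. Until then screw, aluminium collar (62 mm wide, red mark) and knob turn together, at about 0.03 N m. Turning the knob back loosens it again.
- brass_ratchet (a joint): Slip of that knob on its screw, rad: 0 at the start, growing clockwise. With the screw at its stop the ratchet gives way at about 0.12 N m (dropping to 0.07 within each click) and the knob turns on alone while the collar stands still, one click every 0.35 rad (20 degrees), without end. It stays where it is left.
- silver_pointer (a point): White mark on top of the like knob of the other clamp, which holds the silver-coloured disc: 20 mm from that knob's axis, at the -x end of its bar (axes as on the other knob), 139 mm above the table. This knob is not to be turned.
Things that resemble listed ones, but are neither listed nor needed, are in the scene too. Leave any green look-alike of the part that bears brass_grip alone.

How it is judged:
By the outcome, as a careful person would: the job done as asked, in the order asked, and still so for the second after the job is handed in, with the robot touching nothing.
It also fails if it takes over 29 s, if anything falls off the work surface, if the arm or the gripper's body presses on something with over 40 N, if the wrist force passes 120 N, or if a joint passes its speed limit or range.

ROBOT

A 7-joint arm with a two-finger parallel gripper is mounted at the origin on the work surface. World frame = base frame: x ahead of the robot, y to its left, z up, the work surface at z = 0. Lengths are in m, angles in rad, forces in N, time in s.
With the tool pointing down it reaches from about 0.4 to 0.875 m from the base axis. Payload 19.3 kg.
Tool frame: the origin (TCP) lies midway between the tips of the shut fingers; the grasp point (between the pads) lies bot.tcp_to_grasp behind it (bot.tcp_to_grasp is the distance from the TCP to the grasp point, in m); z points along the fingers, y is the line along which they close (so a half turn about z gives the same grasp; the last joint's range is limited). The gripper opens to 85 mm and grips with 20 to 120 N. Pads are 22 mm wide; open, the fingers measure 114 mm over their backs; the gripper's body (76 mm by 85 mm) begins 54 mm behind the grasp point. The pads swing forward as they close: fully open they stand 13 mm farther back than shut.
Start: joints at [1.066, 0.521, -0.036, 1.599, 0.021, 1.021, -0.113], TCP at [0.263, -0.567, 0.231] pointing down, gripper open.
Joint ranges: [-2.91, 2.91], [-0.3, 2.13], [-1.5, 1.42], [0.17, 2.43], [-1.26, 4.41], [0.16, 1.93], [-2.52, 2.52]. Speed limits (rad/s): [1.89, 1.89, 2.39, 2.39, 3.01, 3.01, 3.01].

INTERFACE

Orientations are given as [roll, pitch, yaw] about the fixed x, y, z axes, in that order (R = Rz(yaw) Ry(pitch) Rx(roll)).
In Python, from workcell import observe, imaging, bot gives the robot as it stands.
- The arm moves only by the tool send_rows, never from a script. Its argument "plan" is text: rows parted by semicolons, each of 7 numbers parted by spaces: the shift along the tool's x, y, z in m, then the turn, a rotation vector about the tool's x, y, z in degrees, then the finger opening in m, from 0 to 0.0854. In form: dx dy dz rx ry rz claw; .... A call has 1 to 10 rows; each row is the pose to reach, as a shift and turn from the pose commanded when the call began, along the tool's axes at that moment; what a row does not reach only later rows make up. A row lasts 1/12 s, in which the tool goes at most 41.7 mm and 7.16 degrees, less where a joint would pass 70% of its speed; a pose out of reach is approached as far as the arm can. A call with a gripper value outside its range is refused whole. The fingers move at their own pace and stop on an object; "grip_force" is the grip in N (left out, the last holds). Time passes only in rows, so rows that repeat a pose let the fingers close. It gives the time, the measured TCP pose, the force, the opening and the grip force at its end, in the units of the state.
- observe(): the state, without advancing time (a new reading comes with each control period).
- imaging.grab_frame(name): name is "side" or "top" or "wrist"; returns a dict with "color" (384x512x3 uint8, red, green, blue), "fx", "fy", "cx", "cy" (pixels), "eye" and "orientation" of the camera in the world; the wrist camera has in their place "tool_from_camera" (4x4, takes a point from camera to tool coordinates, whose origin is the TCP and whose axes are the flange's). Camera axes: x right, y down, z forward; pixel columns grow to the right and rows downward; lengths in m; the calibration is good to about 2 mm. A picture is of the moment at which its call begins: read the wrist's pose just before it. There is no depth.
- bot.job_done(): hands the job in; it is judged then, once.
The state is a dict: "clock": time; "qpos": joint angles; "qd": joint speeds; "joint_efforts": joint torques, N m; "position": TCP position; "tool_rot": TCP orientation; "force": force on the tool from outside, world axes, zero at the start; "moment": the same for the moment, N m; "grip_width": finger opening in m; "finger_force": force on a finger pad.
Only numpy, scipy, OpenCV 4.12 (cv2) and the standard library are available. Lean on these libraries where they do the work, as an engineer would, in place of code of your own. Each camera call takes 0.05 s, during which the arm holds its last target. There are 200 camera calls.

## Working session

There is one attempt and no reset: what is moved stays moved. The work goes in short steps, Python scripts to look and compute and a tool call to move; the robot and the scene stay as the last step left them, time stands still between calls to the robot, and variables do not carry over. Pictures are saved under pics/ and viewed, at most 10 in all, crops included, and the job is handed in when it is done.

Besides the shell and the picture viewer there is one more tool, called after "Emit:" as name(argument=value, ...) on one line, values as JSON. send_rows: Moves the arm, as the interface text tells. Its arguments: {"type":"object","properties":{"plan":{"type":"string"},"grip_force":{"type":"number"}},"required":["plan"]}

```bash
mkdir -p pics; ls; cat > h.py <<'E'
import numpy as np, cv2
from workcell import observe, imaging, bot
from scipy.spatial.transform import Rotation as R
E
python3 - <<'E'
from h import *
o=observe(); print(o); print(bot.tcp_to_grasp)
for n in("top","side"):
    f=imaging.grab_frame(n); cv2.imwrite(f"pics/{n}0.png",f["color"][:,:,::-1]); print({k:v for k,v in f.items() if k!="color"})
E
```

```text
pics
{'clock': 0.0, 'qpos': array([ 1.0658069 ,  0.52201926, -0.03639369,  1.59996759,  0.02121532,
        1.021085  , -0.11280855]), 'qd': array([-0.00170772, -0.00142037,  0.00232739, -0.00147665, -0.00090971,
       -0.0019461 ,  0.00099299]), 'joint_efforts': array([-1.65227789e-04, -9.27116847e+01,  1.97999910e+00, -3.69929731e+01,
        1.79258821e-02,  8.17714288e-03, -4.68872429e-05]), 'position': array([ 0.26312904, -0.56656346,  0.23073619]), 'tool_rot': array([-3.14050027e+00,  5.65907612e-05,  4.34835697e-01]), 'force': array([-0.84419045, -1.15131975,  0.53091568]), 'moment': array([-0.00471781, -0.01642615,  0.00642307]), 'finger_force': 0.0, 'grip_width': 0.08559734790315825}
0.0187
{'fx': 354.2504243327846, 'fy': 354.2504243327846, 'cx': 250.69363208673326, 'cy': 186.62384630551, 'eye': array([0.50777973, 0.00159868, 0.85429282]), 'orientation': array([-3.04354135, -0.02873988, -1.55841952])}
{'fx': 381.34414648599653, 'fy': 381.34414648599653, 'cx': 255.1646068688072, 'cy': 185.1364118853384, 'eye': array([0.27995636, 0.57926157, 0.52739816]), 'orientation': array([-2.14336964, -0.02359654, -2.65707273])}
```

View pics/top0.png

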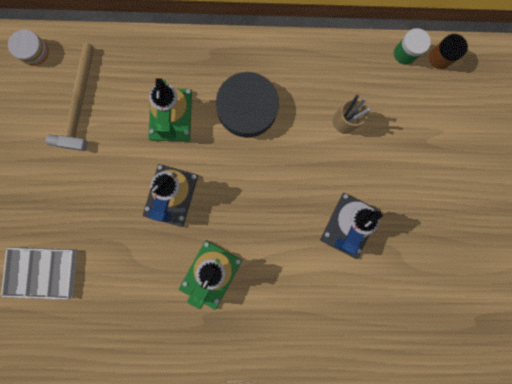

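View pics/side0.png

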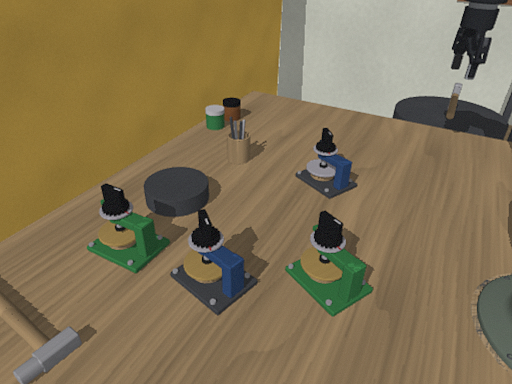

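Candidates for the knob: the blue clamp with the brass disc (top 165,187; side 206,232) fits. The others do not: green look-alikes (top 163,97 and 209,274; side 116,205 and 328,235) and the blue clamp with the silver disc (top 365,220; side 326,145). I'll check the choice in a close crop.

```bash
python3 - <<'E'
from h import *
a=cv2.imread("pics/top0.png")[155:230,130:205]; b=cv2.imread("pics/side0.png")[200:300,165:265]
cv2.imwrite("pics/crop0.png",np.hstack([cv2.resize(a,(400,400),interpolation=2),cv2.resize(b,(400,400),interpolation=2)]))
E
```

```text
(no output)
```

View pics/crop0.png

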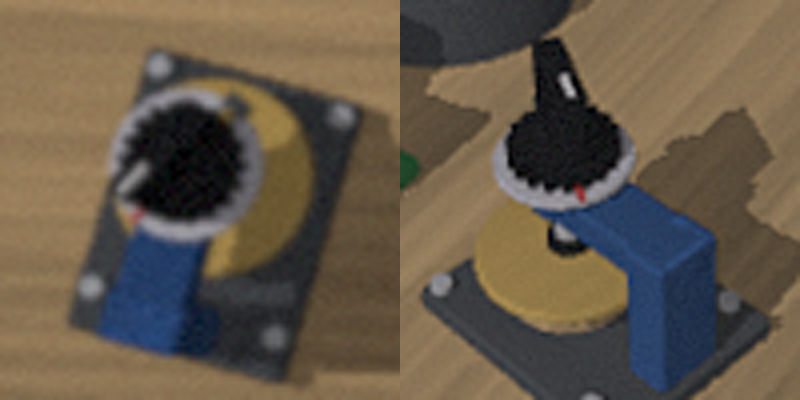

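The left crop (top view) and right crop (side view) both show the blue arm over the yellow disc. The white mark is at about top (155.3,188.8) and side (206.8,221.3); the collar centre is at top (164.9,185.8) and side (206,239).

```bash
cat >> h.py <<'E'
CAM={"top":((354.2504243,250.6936321,186.6238463),[0.50777973,0.00159868,0.85429282],[-3.04354135,-0.02873988,-1.55841952]),
"side":((381.3441465,255.1646069,185.1364119),[0.27995636,0.57926157,0.52739816],[-2.14336964,-0.02359654,-2.65707273])}
def ray(n,u,v):
    (f,cx,cy),e,o=CAM[n]; return np.array(e),R.from_euler("xyz",o).apply([(u-cx)/f,(v-cy)/f,1])
def atz(n,u,v,z):
    e,d=ray(n,u,v); return e+d*(z-e[2])/d[2]
def tri(rays):
    A=np.zeros((3,3));b=np.zeros(3)
    for e,d in rays:
        d=d/np.linalg.norm(d);P=np.eye(3)-np.outer(d,d);A+=P;b+=P@e
    p=np.linalg.solve(A,b); return p,[np.linalg.norm(np.cross(p-e,d/np.linalg.norm(d))) for e,d in rays]
E
python3 - <<'E'
from h import *
print("mark",tri([ray("top",155.3,188.8),ray("side",206.8,221.3)]), atz("top",155.3,188.8,.139), atz("side",206.8,221.3,.139))
print("collar",tri([ray("top",164.9,185.8),ray("side",206,239.3)]))
for z in(.085,.09,.095,.1): print(z,atz("top",164.9,185.8,z),atz("side",206,239.3,z))
print("silver mark",atz("top",374,211,.139))
o=observe();print(o["clock"],o["position"])
f=imaging.grab_frame("wrist");print(f["tool_from_camera"],f["fx"],f["cx"],f["cy"])
E
```

```text
mark (array([0.57170267, 0.17472669, 0.13659192]), [np.float64(0.00044090128050019317), np.float64(0.00044090128050013847)]) [0.57109737 0.17392793 0.139     ] [0.5703484  0.17733268 0.139     ]
collar (array([0.58245978, 0.16607978, 0.08690848]), [np.float64(8.009924394633491e-05), np.float64(8.00992439465816e-05)])
0.085 [0.58271724 0.16652791 0.085     ] [0.58368996 0.16426729 0.085     ]
0.09 [0.58223019 0.16545596 0.09      ] [0.58025716 0.16895757 0.09      ]
0.095 [0.58174313 0.16438401 0.095     ] [0.57682435 0.17364785 0.095     ]
0.1 [0.58125608 0.16331205 0.1       ] [0.57339154 0.17833813 0.1       ]
silver mark [ 0.53236153 -0.26989174  0.139     ]
0.1 [ 0.26312824 -0.56660339  0.23078064]
[[ 2.75585210e-04 -9.60638848e-01 -2.77800159e-01  7.00102618e-02]
 [ 9.99999783e-01  9.83325658e-05  6.51990513e-04  5.91613453e-04]
 [-5.99010613e-04 -2.77800278e-01  9.60638666e-01 -1.41104348e-01]
 [ 0.00000000e+00  0.00000000e+00  0.00000000e+00  1.00000000e+00]] 293.5776470541343 256.84326071625384 191.958979237299
```

Emit:
send_rows(plan="0.598 -0.531 -0.02 0 0 -117 0.085;0.598 -0.531 -0.02 0 0 -117 0.085;0.598 -0.531 -0.02 0 0 -117 0.085;0.598 -0.531 -0.02 0 0 -117 0.085;0.598 -0.531 -0.02 0 0 -117 0.085;0.598 -0.531 -0.02 0 0 -117 0.085;0.598 -0.531 -0.02 0 0 -117 0.085;0.598 -0.531 -0.02 0 0 -117 0.085;0.598 -0.531 -0.02 0 0 -117 0.085;0.598 -0.531 -0.02 0 0 -117 0.085")

```text
clock: 0.98
position: [0.4295, -0.1829, 0.2419]
tool_rot: [3.141, 0.0, 1.691]
force: [1.8, -1.4, -0.7]
grip_width: 0.0848
finger_force: 0.0
```

Emit:
send_rows(plan="0.328 0.194 -0.008 0 0 -45 0.085;0.328 0.194 -0.008 0 0 -45 0.085;0.328 0.194 -0.008 0 0 -45 0.085;0.328 0.194 -0.008 0 0 -45 0.085;0.328 0.194 -0.008 0 0 -45 0.085;0.328 0.194 -0.008 0 0 -45 0.085;0.328 0.194 -0.008 0 0 -45 0.085;0.328 0.194 -0.008 0 0 -45 0.085;0.328 0.194 -0.008 0 0 -45 0.085;0.328 0.194 -0.008 0 0 -45 0.085")

```text
clock: 1.82
position: [0.5853, 0.1704, 0.2495]
tool_rot: [3.139, -0.003, 2.476]
force: [0.2, 1.4, 0.8]
grip_width: 0.0852
finger_force: 0.0
```

```bash
python3 - <<'E'
from h import *
o=observe(); print(o["position"],o["tool_rot"],o["qpos"],o["clock"])
f=imaging.grab_frame("wrist"); np.savez("w1.npz",p=o["position"],r=o["tool_rot"]); c=f["color"][:,:,::-1]
cv2.imwrite("pics/w1.png",c); cv2.imwrite("pics/w1b.png",cv2.resize(c,(768,576),interpolation=2))
E
```

```text
[0.58528066 0.17041267 0.24950758] [ 3.13866132e+00 -2.51594703e-03  2.47595424e+00] [ 0.07729278  0.55249532 -0.68032457  1.59839539  0.37120489  1.12251855
  0.21276491] 1.8167
```

View pics/w1b.png

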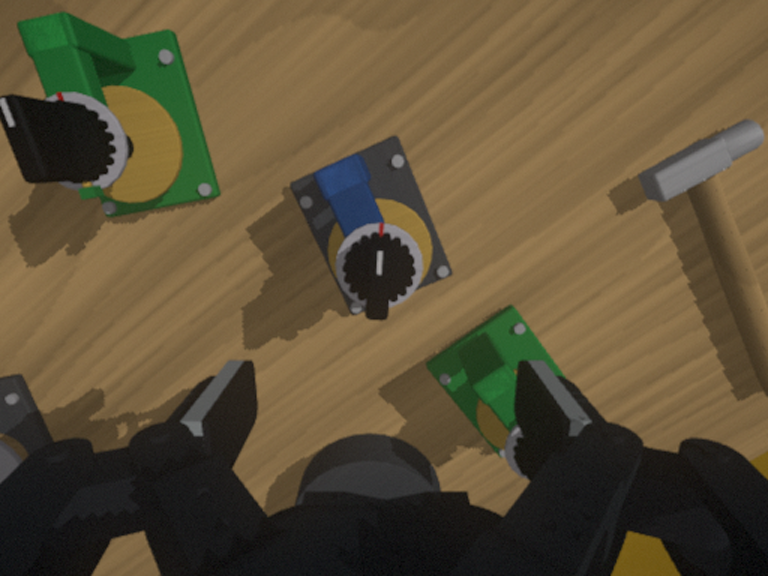

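The wrist view shows the blue/brass clamp at (380,264) (1.5x scale). The white mark is at (379,263) and the bar runs nearly along image vertical to (376,318), so the tool is already almost aligned. Next is a contrast crop for the exact axis and yaw, plus a second view from another place.

Emit:
send_rows(plan="-0.04 0 0.02 0 0 0 0.085;-0.04 0 0.02 0 0 0 0.085;-0.04 0 0.02 0 0 0 0.085;-0.04 0 0.02 0 0 0 0.085")

```text
clock: 2.2
position: [0.6157, 0.138, 0.2294]
tool_rot: [-3.141, -0.001, 2.47]
force: [-0.1, 1.3, -0.6]
grip_width: 0.085
finger_force: 0.0
```

```bash
python3 - <<'E'
from h import *
o=observe(); print(o["position"],o["tool_rot"],o["clock"])
f=imaging.grab_frame("wrist"); np.savez("w2.npz",p=o["position"],r=o["tool_rot"]); c=f["color"][:,:,::-1]
cv2.imwrite("pics/w2.png",c)
w=np.load("w1.npz");T=f["tool_from_camera"];Rw=R.from_euler("xyz",o["tool_rot"]).as_matrix()
q=np.linalg.inv(T)@np.r_[Rw.T@(np.array([.5825,.166,.12])-o["position"]),1]
u,v=[int(293.58*q[i]/q[2]+k) for i,k in((0,256.8),(1,192))];print(u,v)
g=lambda i,u,v:(np.clip((cv2.resize(i[v-36:v+36,u-36:u+36],(400,400),interpolation=2)/255.)**.5*255,0,255)).astype(np.uint8)
cv2.imwrite("pics/crop2.png",np.hstack([g(cv2.imread("pics/w1.png"),253,182),g(c,u,v)]))
E
```

```text
[0.61571892 0.13795352 0.22935281] [-3.14108588e+00 -8.04634208e-04  2.46964241e+00] 2.2
259 140
```

View pics/crop2.png

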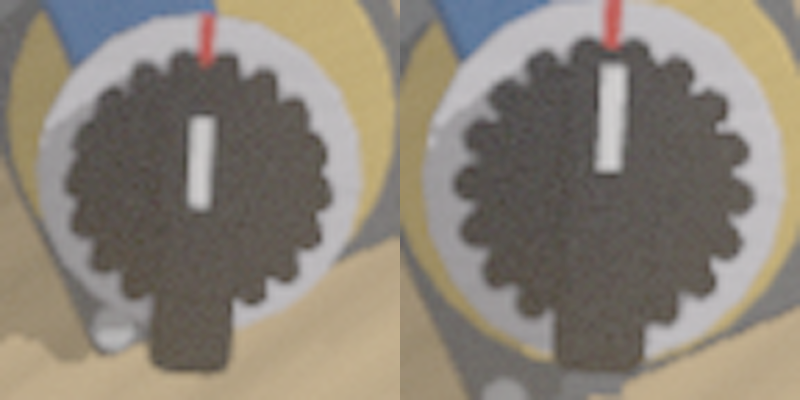

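The crops show the collar centre at w1 (253.0,177.7) and w2 (259.7,136.4). The mark centre is at (253.2,175.3) and (261.2,125.2), the far bar end at (251.4,212.6) and (259.0,170.6). The red mark lines up with the white one.

```bash
cat >> h.py <<'E'
T=np.array([[2.75585e-4,-.960638848,-.277800159,.0700102618],[1,9.83e-5,6.52e-4,5.916e-4],[-5.99e-4,-.277800278,.960638666,-.141104348],[0,0,0,1]])
def wray(n,u,v):
    w=np.load(n); Rw=R.from_euler("xyz",w["r"]).as_matrix()
    return w["p"]+Rw@T[:3,3], Rw@T[:3,:3]@np.array([(u-256.84326)/293.57765,(v-191.95898)/293.57765,1])
E
python3 - <<'E'
from h import *
k=.41
P={"collar":[(253.0,177.7),(259.7,136.4),(164.9,185.8),(206,239.3)],"mark":[(253.2,175.3),(261.2,125.2),(155.3,188.8),(206.8,221.3)],"end":[(251.4,212.6),(259.0,170.6)]}
for n,p in P.items():
    rs=[wray(f"w{i+1}.npz",p[i][0]-k,p[i][1]-k) for i in(0,1)]
    print(n,"wrist",tri(rs))
    if len(p)>2: print("  all",tri(rs+[ray("top",*p[2]),ray("side",*p[3])]))
    for z in (.09,.139): print("   z",z,[(e+d*(z-e[2])/d[2])[:2].round(4) for e,d in rs])
w=np.load("w2.npz"); 
# mark line direction at z=.139
for f,a,b in(("w1.npz",(203,116),(199,210)),("w2.npz",(213,65),(208,172))):
    o=(217,146) if f=="w1.npz" else (223,104)
    q=[]
    for m in(a,b):
        e,d=wray(f,o[0]+m[0]/5.556-k,o[1]+m[1]/5.556-k); q.append((e+d*(.139-e[2])/d[2])[:2])
    v=q[0]-q[1]; print("mark",q,np.linalg.norm(v),np.degrees(np.arctan2(v[1],v[0])),"tool yaw",np.degrees(w["r"][2]))
E
```

```text
collar wrist (array([0.58311872, 0.1678803 , 0.09252827]), [np.float64(0.0001466830907080762), np.float64(0.00014668309070822402)])
  all (array([0.58314452, 0.16671591, 0.08685885]), [np.float64(0.0011447577081188903), np.float64(0.0008319915979801341), np.float64(0.00082562597601407), np.float64(0.0010100020520452582)])
   z 0.09 [array([0.5837, 0.1676]), array([0.5832, 0.1676])]
   z 0.139 [array([0.575 , 0.1751]), array([0.5794, 0.1702])]
mark wrist (array([0.57355893, 0.17636259, 0.13798743]), [np.float64(7.45935073446632e-05), np.float64(7.459350734496965e-05)])
  all (array([0.57273922, 0.17548764, 0.13638709]), [np.float64(0.0013351775154575572), np.float64(0.0011555089920168313), np.float64(0.0016555064602354682), np.float64(0.0008993477078542351)])
   z 0.09 [array([0.5818, 0.1694]), array([0.576 , 0.1751])]
   z 0.139 [array([0.5734, 0.1766]), array([0.5735, 0.1763])]
end wrist (array([0.60150089, 0.15207134, 0.13217876]), [np.float64(5.453474108254922e-05), np.float64(5.4534741082335665e-05)])
   z 0.09 [array([0.6131, 0.1421]), array([0.6085, 0.1467])]
   z 0.139 [array([0.5997, 0.1537]), array([0.6003, 0.1529])]
mark [array([0.56773885, 0.18144662]), array([0.57926411, 0.17152525])] 0.015207407240652903 139.2769432185171 tool yaw 141.500086722011
mark [array([0.5679592 , 0.18080255]), array([0.57889443, 0.17128732])] 0.01449547286165261 138.97203850698162 tool yaw 141.500086722011
```

Mark height comes out at 138 mm, as described. The axis is at (0.5828,0.168) and the bar yaw is 139°. I'll move above it, then descend to TCP z of about 0.110.

Emit:
send_rows(plan="0.044 0.003 0 0 0 2.5 0.085;0.044 0.003 0 0 0 2.5 0.085;0.044 0.003 0.02 0 0 2.5 0.085;0.044 0.003 0.045 0 0 2.5 0.085;0.044 0.003 0.07 0 0 2.5 0.085;0.044 0.003 0.09 0 0 2.5 0.085;0.044 0.003 0.105 0 0 2.5 0.085;0.044 0.003 0.115 0 0 2.5 0.085;0.044 0.003 0.119 0 0 2.5 0.085;0.044 0.003 0.119 0 0 2.5 0.085")

```text
clock: 3.08
position: [0.5831, 0.1682, 0.1107]
tool_rot: [-3.141, -0.0, 2.427]
force: [-0.0, -0.8, 0.1]
grip_width: 0.0851
finger_force: 0.0
```

```bash
python3 - <<'E'
from h import *
o=observe(); print(o["position"],np.degrees(o["tool_rot"]),o["clock"],o["force"],o["qpos"])
c=imaging.grab_frame("wrist")["color"][:,:,::-1]
s=imaging.grab_frame("side")["color"][:,:,::-1]
cv2.imwrite("pics/w3.png",np.hstack([cv2.resize(c[100:384,90:420],(450,387)),cv2.resize(s[180:290,160:260],(350,387))]))
E
```

```text
[0.58313991 0.16822359 0.11067397] [-1.79989165e+02 -1.83411418e-02  1.39060082e+02] 3.0833 [-0.00723912 -0.75936814  0.08588337] [ 0.01874579  0.70269914 -0.59146886  1.72548183  0.49222916  0.86650222
  0.06704394]
```

View pics/w3.png

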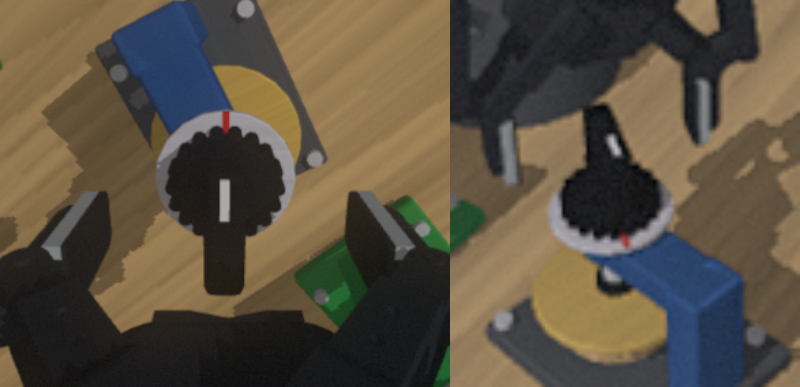

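The wrist view shows the bar (column 224) centred between the fingers (108 and 347) and upright in the image, so it is aligned. Closing now.

Emit:
send_rows(plan="0 0 0 0 0 0 0.03;0 0 0 0 0 0 0.01;0 0 0 0 0 0 0.005;0 0 0 0 0 0 0.005;0 0 0 0 0 0 0.005;0 0 0 0 0 0 0.005;0 0 0 0 0 0 0.005;0 0 0 0 0 0 0.005", grip_force=40)

```text
clock: 3.85
position: [0.583, 0.1673, 0.1109]
tool_rot: [-3.14, 0.0, 2.426]
force: [-4.9, -5.2, 8.9]
grip_width: 0.0135
finger_force: 40.4
```

```bash
python3 -c "
from h import *
o=observe(); print(o['position'],np.degrees(o['tool_rot']),o['clock'],o['force'],o['moment'],o['grip_width'],o['finger_force'])"
```

```text
[0.5830208  0.16732466 0.11094595] [-1.79915440e+02  8.55035986e-03  1.39011323e+02] 3.85 [-4.92122667 -5.18111313  8.93496865] [-0.93384663  1.17289918  0.00790019] 0.013452863263680339 40.363197326660156
```

Gripped at 13.5 mm. I'll ease the side load by 1 mm and turn clockwise (+rz).

Emit:
send_rows(plan="0 -0.001 -0.001 0 0 0 0.005;0 -0.001 -0.001 0 0 4 0.005;0 -0.001 -0.001 0 0 8 0.005;0 -0.001 -0.001 0 0 12 0.005;0 -0.001 -0.001 0 0 16 0.005;0 -0.001 -0.001 0 0 20 0.005;0 -0.001 -0.001 0 0 24 0.005;0 -0.001 -0.001 0 0 28 0.005;0 -0.001 -0.001 0 0 32 0.005;0 -0.001 -0.001 0 0 36 0.005")

```text
clock: 4.68
position: [0.583, 0.1672, 0.1113]
tool_rot: [3.141, -0.0, 1.795]
force: [4.4, 1.1, -10.5]
grip_width: 0.0135
finger_force: 40.9
```

```bash
python3 -c "
from h import *
o=observe(); print(o['position'],np.degrees(o['tool_rot']),o['clock'],o['force'],o['moment'],o['grip_width'],o['finger_force'],o['qpos'][6])"
```

```text
[0.58297068 0.1672459  0.11127036] [ 1.79981969e+02 -1.85844371e-02  1.02844209e+02] 4.6833 [  4.42114493   1.05734889 -10.54368196] [ 0.2575657  -1.11802333  0.13984527] 0.013492879087860045 40.91367065906525 -0.4617960592326417
```

Emit:
send_rows(plan="0 0 0.0005 0 0 4 0.005;0 0 0.0005 0 0 8 0.005;0 0 0.0005 0 0 12 0.005;0 0 0.0005 0 0 16 0.005;0 0 0.0005 0 0 20 0.005;0 0 0.0005 0 0 24 0.005;0 0 0.0005 0 0 28 0.005;0 0 0.0005 0 0 32 0.005;0 0 0.0005 0 0 36 0.005;0 0 0.0005 0 0 40 0.005")

```text
clock: 5.52
position: [0.5833, 0.1672, 0.1112]
tool_rot: [3.141, -0.001, 1.097]
force: [3.4, 0.0, -3.8]
grip_width: 0.0135
finger_force: 41.7
```

```bash
python3 -c "
from h import *
o=observe(); print(o['position'],np.degrees(o['tool_rot']),o['clock'],o['force'],o['moment'],o['grip_width'],o['finger_force'],o['qpos'][6])
c=imaging.grab_frame('wrist')['color'][:,:,::-1]
s=imaging.grab_frame('side')['color'][:,:,::-1]
cv2.imwrite('pics/w4.png',np.hstack([cv2.resize(c[100:384,90:420],(450,387)),cv2.resize(s[180:290,160:260],(350,387))]))"
```

```text
[0.58329794 0.16719304 0.11118883] [ 1.79953659e+02 -4.18695261e-02  6.28408036e+01] 5.5167 [ 3.40972407  0.03425043 -3.82200109] [-0.13494469 -1.05588615  0.08458861] 0.013469683846423823 41.721981167793274 -1.0375964916185814
```

View pics/w4.png

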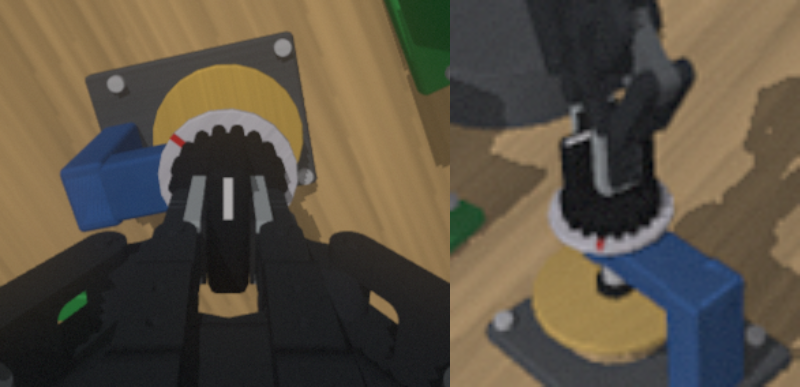

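The collar's red mark at (177,141) now lags the knob's white mark at (228,195) by about 50°. So the collar stopped after roughly 25° and the ratchet slipped about two clicks. I'll release straight, with no back turn, and retreat upward.

Emit:
send_rows(plan="0 0 0 0 0 0 0.03;0 0 0 0 0 0 0.06;0 0 0 0 0 0 0.07;0 0 0 0 0 0 0.07;0 0 0 0 0 0 0.07;0 0 -0.02 0 0 0 0.07;0 0 -0.05 0 0 0 0.07;0 0 -0.08 0 0 0 0.07;0 0 -0.11 0 0 0 0.07;0 0 -0.11 0 0 0 0.07")

```text
clock: 6.45
position: [0.5848, 0.168, 0.2268]
tool_rot: [3.137, -0.005, 1.1]
force: [1.1, -0.3, 0.2]
grip_width: 0.0703
finger_force: 0.0
```

```bash
python3 -c "
from h import *
o=observe(); print(o['position'],np.degrees(o['tool_rot']),o['clock'],o['force'],o['grip_width'])
c=imaging.grab_frame('wrist')['color'][:,:,::-1]
t=imaging.grab_frame('top')['color'][:,:,::-1]
cv2.imwrite('pics/w5.png',np.hstack([cv2.resize(c[90:290,150:360],(420,400)),cv2.resize(t[170:270,310:405],(380,400))]))"
```

```text
[0.584778   0.16799437 0.22684437] [179.71226953  -0.30207483  63.03259137] 6.45 [ 1.12459005 -0.32944194  0.22267929] 0.0702857639997824
```

View pics/w5.png

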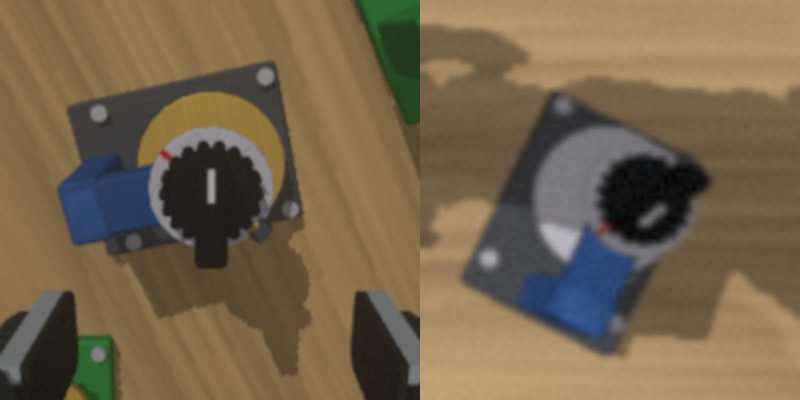

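After release the white mark (211,185) still points straight up and the collar's red mark (166,155) is about 53° behind it, so the clamp was not loosened. The silver clamp's marks (605,228 and 652,213) are still aligned. Handing in.

```bash
python3 -c "
from h import *
print(bot.job_done())"
```

```text
the job is handed in; nothing more can be done
None
```

The brass clamp is tightened home and handed in: its knob slipped about 50° on the ratchet (about two and a half clicks) and was released without turning back, and the silver clamp's knob was not touched.

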